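# Seat the examination light's lens barrel in the beam-check V-block

## Task

We are checking the new examination light's lens: lift the knobbed lid off the steel instrument tray and set it down gently, right way up and flat on the counter, then take the lens barrel out of the tray and lay it in the V-block on the beam-check rail, centred lengthwise so that its fat collar sits in the gap between the two V saddles. Press it straight down with roughly 15 N so that it bears on both sloping faces, never ramming it, and finish like that: your program ends while the gripper is still pressing the barrel into the V-block (gripping it or not). Leave the bottle, the tape roll and the screwdriver where they are.

Things in the scene. Friction and masses are not known exactly. Their poses are not given: they have to be found in the camera images.
- tray: Open stainless instrument tray, 200 (its x) x 140 (y) x 58 mm high, sheet 3 mm; fixed to the counter. Origin: centre of its underside, z up. Inside, two rubber V cradles (14 mm long, centred at x = -38 and +38 mm, tops 25 mm above the counter) carry the barrel along the tray's x, its axis 32 mm above the counter; bare floor between them.
- lid: Loose steel lid of the tray, 208 x 148 mm, x and y as the tray's: 3 mm plate, 8 mm skirt hanging outside the rim with 2 mm play; 0.26 kg. Round black knob in the middle: head 30 mm wide, 18 tall, on a 14 mm stem. Origin: centre of the knob's head, 9 mm below its top, 20 mm above the plate's top face, 31 mm above the skirt's lower edge (81 mm above the counter on the tray). z up.
- barrel: Loose lens barrel: aluminium tube 36 mm across and 110 mm long with glass in both ends and, round its middle, a black ribbed collar 40 mm across and 26 mm long; about 0.22 kg. Both ends are alike. Origin: its centre, on its axis; x runs along the barrel, y and z across it.
- rig: Beam-check rail, fixed to the counter: aluminium rail 380 (its x) x 60 x 14 mm. Origin: centre of its underside, z up. At its -x end a white cylindrical lamp head (48 mm across, from x = -180 to -99 mm, top 90 mm above the counter), in the middle the steel V-block, at x = +170 mm a white screen (84 mm wide, top 104 mm above the counter).
- seat (a point): Where the barrel's centre belongs: middle of the V-block, 64 mm above the counter; x along rail and groove, z up. The V-block: foot 110 (x) x 72 mm, top 24 mm above the counter; two saddles, each spanning 29 to 53 mm from the seat along x; the 58 mm gap between them is open down to the foot. The 90 degree V is 43 mm wide at the saddles' tops, 60 mm above the counter.
- vee_left: The V-block's sloping faces on the seat's +y side (both saddles). Its origin is that of the rig.
- vee_right: The V-block's sloping faces on the seat's -y side (both saddles). Its origin is that of the rig.
- bottle: Bystander: amber bottle, 56 mm across, 125 mm tall, standing; origin at the centre of its foot.
- tape: Bystander: roll of masking tape, 100 mm across, 24 mm tall, lying flat; origin at the centre of its underside.
- screwdriver: Bystander: screwdriver 190 mm long with a grey handle, lying along its x; origin at the middle of its underside.
There are look-alikes about, which are no part of the job. What is shaped like the tray but green is not meant.

How it is judged:
By the outcome, as a careful person would: the job done as asked, in the order asked, and still so for the second after the job is handed in, while the arm keeps its last pose, push and grip.
It also fails if it takes over 67 s, if anything falls off the work surface, if the arm or the gripper's body presses on something with over 40 N, if the wrist force passes 120 N, or if a joint passes its speed limit or range.

## Robot

A 7-joint arm with a two-finger parallel gripper is mounted at the origin on the work surface. World frame = base frame: x ahead of the robot, y to its left, z up, the work surface at z = 0. Lengths are in m, angles in rad, forces in N, time in s.
With the tool pointing down it reaches from about 0.4 to 0.875 m from the base axis. Payload 4.4 kg.
Tool frame: the origin (TCP) lies on the mounting face of the last link; the fingertips stand 173 mm ahead of it and the grasp point (between the pads) lies 155 mm ahead of it; y points along the fingers, z is the direction in which the jaws open and shut, and the axes are right-handed (so a half turn about y gives the same grasp; the last joint's range is limited). The gripper opens to 85 mm and grips with 20 to 120 N. Pads are 22 mm wide; open, the fingers measure 114 mm over their backs; the gripper's body (76 mm by 85 mm) begins 54 mm behind the grasp point. The pads swing forward as they close: fully open they stand 13 mm farther back than shut.
Start: joints at [-1.184, 0.628, 0.038, 1.517, -0.027, 0.996, -0.02], TCP at [0.284, 0.585, 0.405] pointing down, gripper open.
Joint ranges: [-3.06, 3.06], [-0.37, 2.12], [-1.25, 1.32], [0.18, 2.47], [-1.1, 4.24], [0.23, 1.98], [-2.94, 2.94]. Speed limits (rad/s): [2.57, 2.57, 3.14, 3.14, 3.14, 3.14, 3.14].

## Interface

Orientations are given as a unit quaternion [w, x, y, z].
In Python, from workcell import r gives the robot as it stands.
- The arm moves only by the tool drive_tool, never from a script. Its argument "series" is a list of rows, each an object with "xyz": the shift along the tool's x, y, z as a fraction of full scale, a list of three; "turn": the turn, a rotation vector about the tool's x, y, z as a fraction of full scale, a list of three. In form: [{"xyz": [dx, dy, dz], "turn": [rx, ry, rz]}, ...]. A call has 1 to 12 rows; each row is the pose to reach, as a shift and turn from the pose commanded when the call began, along the tool's axes at that moment; what a row does not reach only later rows make up. Full scale, the value 1, is 0.3 m for a shift and 0.5 rad for a turn. A row lasts 1/8 s, in which the tool goes at most 62.5 mm and 10.7 degrees, less where a joint would pass 70% of its speed; a pose out of reach is approached as far as the arm can. A call with a number of a shift or a turn outside -1 to 1 is refused whole. A call with a gripper value outside its range is refused whole. "hand" is the closure, from -1 (fully open) to 1 (shut), set as the call begins (left out, the last holds). The fingers move at their own pace and stop on an object; the grip force is fixed at half the most. Time passes only in rows, so rows that repeat a pose let the fingers close. It gives the time, the measured TCP pose, the force and the opening at its end, in the units of the state.
- r.get_obs(): the state, without advancing time (a new reading comes with each control period).
- r.snapshot(name): name is "scene" or "top"; returns a dict with "pixels" (400x640x3 uint8, red, green, blue), "depth" (400x640 float32, m along the optical axis (not along the pixel's ray), 0 where there is no reading), "fx", "fy", "cx", "cy" (pixels), "camera_from_world" (4x4, takes a point from world to camera coordinates). Camera axes: x right, y up, looking along -z (the intrinsics and any distortion apply to the point x, -y, -z); pixel columns grow to the right and rows downward; lengths in m; the calibration is good to about 2 mm. A picture is of the moment at which its call begins.
- r.finish_job(): hands the job in, once; it reports no verdict.
The state is a dict: "t": time; "joints": joint angles; "joint_vel": joint speeds; "joint_efforts": joint torques, N m; "ee_pos": TCP position; "tool_rot": TCP orientation; "wrist_force": force on the tool from outside, world axes, zero at the start; "torque": the same for the moment, N m; "gripper_width": opening from 0.0 (shut) to 1.0 (fully open).
Only numpy, scipy, OpenCV 4.12 (cv2) and the standard library are available. Lean on these libraries where they do the work, as an engineer would, in place of code of your own. Each camera call takes 0.05 s, during which the arm holds its last target.

## Working session

There is one attempt and no reset: what is moved stays moved. The work goes in short steps, Python scripts to look and compute and a tool call to move; the robot and the scene stay as the last step left them, time stands still between calls to the robot, and variables do not carry over. Pictures are saved under pics/ and viewed, and the job is handed in when it is done.

Besides the shell and the picture viewer there is one more tool, called by a JSON object that holds its "op" and its "data", one argument or row to a line. drive_tool: Moves the arm, as the interface text tells. Shift numbers are shares of 0.3 m and turn numbers shares of 0.5 rad, none past 1 either way. Its arguments: {"type":"object","properties":{"series":{"type":"array"},"hand":{"type":"number"}},"required":["series"]}

```bash
ls; mkdir -p pics; python3 - <<'E'
from workcell import r
import cv2,numpy as np
o=r.get_obs();print(o)
for n in("scene","top"):
    s=r.snapshot(n);np.savez(f"{n}0.npz",**s)
    cv2.imwrite(f"pics/{n}0.png",s["pixels"][...,::-1]);print(n,s["fx"],s["fy"],s["cx"],s["cy"],s["camera_from_world"],[k for k in s])
E
```

```text
pics
{'t': 0.0, 'joints': array([-1.18382073,  0.6293727 ,  0.03846578,  1.51840599, -0.02698181,
        0.99631792, -0.01999987]), 'joint_vel': array([ 0.00120573, -0.00044332,  0.00013449,  0.00053966,  0.00078415,
        0.00144911,  0.00294847]), 'joint_efforts': array([-4.04787233e-04, -5.63401115e+01,  1.22647561e+00, -1.93439412e+01,
        1.11402190e-02,  1.07161776e-02,  1.08590137e-05]), 'ee_pos': array([0.28419823, 0.58423136, 0.40375985]), 'tool_rot': array([-0.68837448,  0.68975108, -0.15885742,  0.1585823 ]), 'wrist_force': array([0.17697491, 0.48313406, 0.25323774]), 'torque': array([0.01348937, 0.0045242 , 0.04280726]), 'gripper_width': 0.9994926591478245}
scene 432.2839181022022 432.2839181022022 321.32236395318023 192.25658115047005 [[-0.84627999  0.53224044  0.02302803  0.4173213 ]
 [-0.33228731 -0.56114749  0.7580888   0.12473002]
 [ 0.41640764  0.63390346  0.65174464 -1.68961268]
 [ 0.          0.          0.          1.        ]] ['pixels', 'depth', 'fx', 'fy', 'cx', 'cy', 'camera_from_world']
top 395.2038390689588 395.2038390689588 322.3421565729785 199.9081727936339 [[ 0.0700119  -0.99751797 -0.0074988  -0.03054736]
 [ 0.97315018  0.06664543  0.22031138 -0.51059998]
 [-0.2192648  -0.02272188  0.97540077 -1.03430573]
 [ 0.          0.          0.          1.        ]] ['pixels', 'depth', 'fx', 'fy', 'cx', 'cy', 'camera_from_world']
```

View pics/scene0.png

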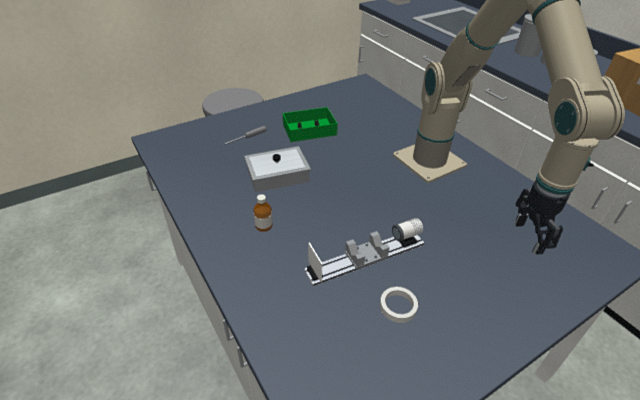

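View pics/top0.png

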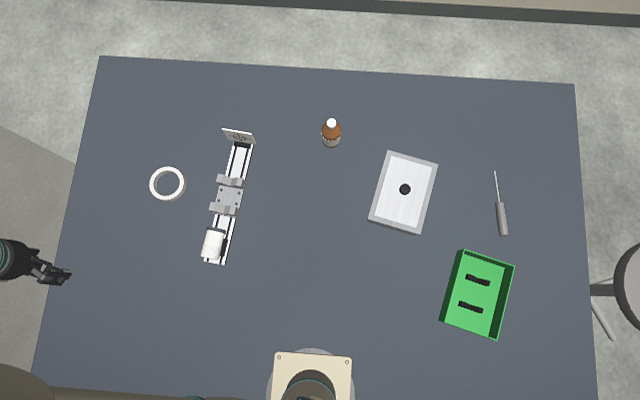

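The closed steel tray with the knobbed lid is at top (404,190) and scene (277,165). The only look-alike is the green open tray at top (478,293) and scene (310,124), which has no lid. I choose the steel one. The rail is at top (228,195) with the lamp at (213,245) and the screen at (238,135). Next I measure with depth and take close crops.

```bash
cat > h.py <<'E'
import numpy as np,cv2
def cloud(s):
    d=s["depth"];h,w=d.shape;u,v=np.meshgrid(np.arange(w),np.arange(h))
    x=(u-s["cx"])/s["fx"]*d;y=-(v-s["cy"])/s["fy"]*d
    P=np.stack([x,y,-d,np.ones_like(d)],-1)
    W=P@np.linalg.inv(s["camera_from_world"]).T
    W=W[...,:3];W[d<=0]=np.nan;return W
def crop(s,u0,u1,v0,v1,k,name):
    c=s["pixels"][v0:v1,u0:u1,::-1];cv2.imwrite(name,cv2.resize(c,None,fx=k,fy=k,interpolation=cv2.INTER_CUBIC))
def proj(s,p):
    c=s["camera_from_world"]@np.append(p,1);return s["cx"]+s["fx"]*c[0]/-c[2],s["cy"]-s["fy"]*c[1]/-c[2]
def rect(pts):
    return cv2.minAreaRect(pts[:,:2].astype(np.float32)*1000)
E
python3 - <<'E'
from h import *
s=np.load("top0.npz");W=cloud(s)
crop(s,350,450,140,245,5,"pics/c_tray.png");crop(s,180,270,120,275,4,"pics/c_rig.png")
def reg(u0,u1,v0,v1,z0,z1):
    w=W[v0:v1,u0:u1].reshape(-1,3);return w[(w[:,2]>z0)&(w[:,2]<z1)]
print("table z",np.nanmedian(W[300:330,150:250,2]))
p=reg(360,445,145,240,.05,.07);print("plate",len(p),np.median(p[:,2]),rect(p))
p=reg(360,445,145,240,.08,.1);print("knob",len(p),p.mean(0),rect(p),p.max(0))
p=reg(190,260,125,270,.008,.018);print("rail",len(p),np.median(p[:,2]),rect(p))
p=reg(190,260,165,220,.052,.066);print("saddles",len(p),p.mean(0),rect(p))
p=reg(190,260,165,220,.020,.03);print("foot",len(p),p.mean(0),rect(p))
p=reg(190,245,220,270,.04,.1);print("lamp",len(p),p.mean(0),rect(p),p[:,2].max())
p=reg(215,260,120,165,.06,.12);print("screen",len(p),p.mean(0),rect(p),p[:,2].max())
p=reg(315,350,110,150,.01,.2);print("bottle",len(p),p.mean(0),rect(p))
p=reg(140,195,155,210,.01,.2);print("tape",len(p),p.mean(0),rect(p))
p=reg(485,515,165,240,.005,.2);print("sd",len(p),p.mean(0),rect(p))
E
```

```text
table z -0.000289578017104164
plate 3838 0.06069839576157654 ((553.2706909179688, -216.30442810058594), (148.5340576171875, 209.91766357421875), 76.83294677734375)
knob 96 [ 0.55165339 -0.21526163  0.08828425] ((552.3270874023438, -215.4684600830078), (26.661834716796875, 27.26097297668457), 49.084293365478516) [ 0.56697994 -0.20229313  0.09461028]
rail 1151 0.0133609531864185 ((510.98663330078125, 272.134521484375), (70.40039825439453, 378.8162536621094), 82.31800079345703)
saddles 291 [0.51002978 0.27424329 0.05814068] ((511.5589904785156, 273.68463134765625), (73.1968765258789, 106.5334243774414), 83.3595199584961)
foot 507 [0.5109797  0.27165803 0.02403152] ((510.09197998046875, 273.34674072265625), (72.47486114501953, 107.26712799072266), 83.48644256591797)
lamp 583 [0.37203224 0.28481015 0.08187436] ((372.9150390625, 288.86151123046875), (49.46493911743164, 80.93387603759766), 83.09712982177734) 0.09287351594639004
screen 199 [0.67887439 0.2531325  0.08602286] ((680.2769165039062, 253.04759216308594), (83.52054595947266, 6.6132731437683105), 83.23762512207031) 0.10623929941005139
bottle 450 [ 0.70112248 -0.00602868  0.07971969] ((709.5804443359375, -5.316217422485352), (49.33882522583008, 55.568603515625), 5.445484638214111)
tape 488 [0.53871742 0.45724809 0.02192663] ((539.556396484375, 457.96063232421875), (98.54499816894531, 98.3794174194336), 22.376605987548828)
sd 397 [ 0.51848312 -0.49892479  0.01938339] ((551.0360717773438, -495.5494689941406), (192.8389129638672, 40.399497985839844), 2.9892959594726562)
```

View pics/c_tray.png

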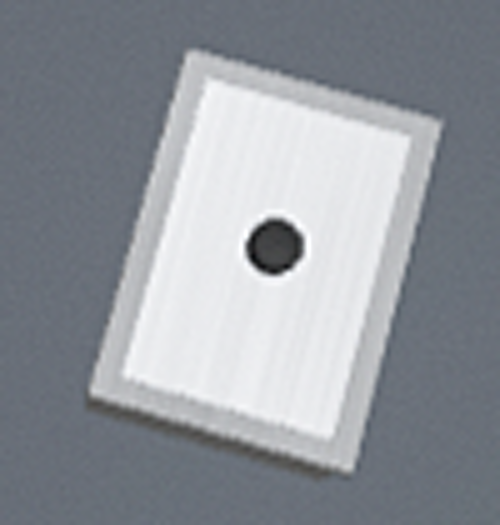

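View pics/c_rig.png

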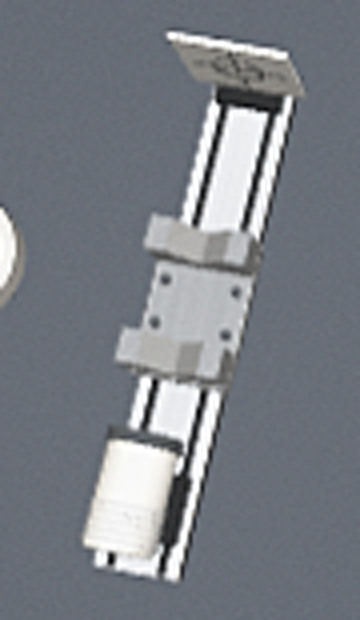

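The crops confirm the steel tray with its lid and knob. The lens isn't visible, so it must be under the lid. Now the tool frame and the first move.

```bash
cat >> h.py <<'E'
from scipy.spatial.transform import Rotation as R
def tool(o): 
    q=o["tool_rot"];return R.from_quat([q[1],q[2],q[3],q[0]])
def target_rot(phi): # jaw axis (tool z) at world yaw phi deg, tool y down
    z=np.array([np.cos(np.radians(phi)),np.sin(np.radians(phi)),0]);y=np.array([0,0,-1.]);x=np.cross(y,z)
    return R.from_matrix(np.stack([x,y,z],1))
def plan(o,pos,phi):
    T=tool(o);d=T.inv().apply(np.array(pos)-o["ee_pos"]);tr=(T.inv()*target_rot(phi)).as_rotvec()
    print("xyz frac",np.round(d/.3,4),"turn frac",np.round(tr/.5,4))
def rep(o):
    T=tool(o).as_matrix();z=T[:,2];print("t",round(o["t"],2),"pos",np.round(o["ee_pos"],4),"jawyaw",round(np.degrees(np.arctan2(z[1],z[0])),2),"y",np.round(T[:,1],4),"z",np.round(z,4),"F",np.round(o["wrist_force"],2),"M",np.round(o["torque"],2),"w",round(o["gripper_width"],3))
E
python3 - <<'E'
from workcell import r
from h import *
o=r.get_obs();rep(o)
print(o["joints"])
for phi in(76.8,-103.2):plan(o,[.5525,-.2155,.36],phi)
# scene-camera check
s=dict(np.load("scene0.npz"));W=cloud(s)
def sel(lo,hi):
    w=W.reshape(-1,3);return w[np.all((w>lo)&(w<hi),1)]
p=sel([.42,-.36,.05],[.68,-.08,.07]);print("plate",rect(p))
p=sel([.5,-.26,.084],[.6,-.17,.1]);print("knob",p.mean(0),rect(p))
p=sel([.3,.2,.04],[.43,.34,.1]);print("lamp",rect(p))
p=sel([.64,.19,.06],[.72,.3,.11]);print("screen",rect(p))
p=sel([.43,.2,.055],[.58,.33,.066]);print("saddle",rect(p))
E
```

```text
t 0.1 pos [0.2842 0.5843 0.4039] jawyaw 64.06 y [-7.0e-04 -1.6e-03 -1.0e+00] z [ 0.4374  0.8993 -0.0017] F [-0.37 -0.05  0.54] M [0.   0.   0.02] w 1.002
[-1.18381029  0.62925276  0.03843392  1.51823404 -0.02696748  0.99634078
 -0.01997211]
xyz frac [ 1.9703  0.1498 -2.0059] turn frac [ 3.400e-03 -4.447e-01 -3.000e-04]
xyz frac [ 1.9703  0.1498 -2.0059] turn frac [4.0000e-04 5.8385e+00 5.0000e-03]
plate ((549.419921875, -215.52020263671875), (158.23037719726562, 210.03477478027344), 77.3144302368164)
knob [ 0.55138858 -0.21138238  0.08896409] ((549.6792602539062, -213.6514892578125), (27.19388198852539, 25.319639205932617), 60.09583282470703)
lamp ((371.49017333984375, 291.7737731933594), (51.52859878540039, 85.64720153808594), 82.46650695800781)
screen ((677.7525024414062, 257.22845458984375), (81.97727966308594, 5.579068183898926), 83.27458953857422)
saddle ((508.63067626953125, 276.091064453125), (73.98019409179688, 109.6141357421875), 82.63941955566406)
```

{"op": "drive_tool", "data": {
  "series": [
    {"xyz":[0.98,0,-1.0],"turn":[0,-0.2,0]},
    {"xyz":[0.98,0,-1.0],"turn":[0,-0.2,0]},
    {"xyz":[0.98,0,-1.0],"turn":[0,-0.2,0]},
    {"xyz":[0.98,0,-1.0],"turn":[0,-0.2,0]},
    {"xyz":[0.98,0,-1.0],"turn":[0,-0.2,0]},
    {"xyz":[0.98,0,-1.0],"turn":[0,-0.2,0]},
    {"xyz":[0.98,0,-1.0],"turn":[0,-0.2,0]},
    {"xyz":[0.98,0,-1.0],"turn":[0,-0.2,0]},
    {"xyz":[0.98,0,-1.0],"turn":[0,-0.2,0]}
  ],
  "hand": -1
}}

```text
t: 1.23
ee_pos: [0.4173, 0.1867, 0.4046]
tool_rot: [0.696, -0.696, 0.124, -0.124]
wrist_force: [1.0, 0.2, 0.6]
gripper_width: 1.002
```

```bash
python3 - <<'E'
from workcell import r
from h import *
o=r.get_obs();rep(o);plan(o,[.5525,-.2155,.30],76.8)
E
```

```text
t 1.23 pos [0.4173 0.1867 0.4046] jawyaw 69.8 y [-4.e-04  6.e-04 -1.e+00] z [3.452e-01 9.385e-01 4.000e-04] F [1.02 0.21 0.61] M [ 0.05  0.02 -0.01] w 1.002
xyz frac [ 0.886   0.3477 -1.1028] turn frac [-0.0009 -0.2442 -0.0011]
```

{"op": "drive_tool", "data": {
  "series": [
    {"xyz":[0.88,0.1,-1.0],"turn":[0,-0.244,0]},
    {"xyz":[0.88,0.1,-1.0],"turn":[0,-0.244,0]},
    {"xyz":[0.88,0.1,-1.0],"turn":[0,-0.244,0]},
    {"xyz":[0.88,0.1,-1.0],"turn":[0,-0.244,0]},
    {"xyz":[0.88,0.1,-1.0],"turn":[0,-0.244,0]},
    {"xyz":[0.88,0.1,-1.0],"turn":[0,-0.244,0]},
    {"xyz":[0.88,0.25,-1.0],"turn":[0,-0.244,0]},
    {"xyz":[0.88,0.3,-1.0],"turn":[0,-0.244,0]},
    {"xyz":[0.88,0.3,-1.0],"turn":[0,-0.244,0]}
  ]
}}

```text
t: 2.35
ee_pos: [0.5616, -0.1839, 0.3134]
tool_rot: [0.703, -0.702, 0.081, -0.079]
wrist_force: [0.2, -1.1, -0.7]
gripper_width: 1.0
```

```bash
python3 - <<'E'
from workcell import r
from h import *
o=r.get_obs();rep(o);plan(o,[.5515,-.2150,.237],76.8)
E
```

```text
t 2.35 pos [ 0.5616 -0.1839  0.3134] jawyaw 76.96 y [-0.0031  0.0026 -1.    ] z [0.2256 0.9742 0.0019] F [ 0.2  -1.07 -0.71] M [-0.01 -0.02 -0.04] w 1.0
xyz frac [-0.0083  0.2546 -0.1092] turn frac [-0.0037  0.0057 -0.0072]
```

{"op": "drive_tool", "data": {
  "series": [
    {"xyz":[-0.008,0.05,-0.109],"turn":[0,0,0]},
    {"xyz":[-0.008,0.1,-0.109],"turn":[0,0,0]},
    {"xyz":[-0.008,0.1,-0.109],"turn":[0,0,0]},
    {"xyz":[-0.008,0.1,-0.109],"turn":[0,0,0]}
  ],
  "hand": -0.4
}}

```text
t: 2.85
ee_pos: [0.5526, -0.2162, 0.2856]
tool_rot: [0.703, -0.702, 0.08, -0.081]
wrist_force: [0.5, -0.9, -0.4]
gripper_width: 0.702
```

```bash
python3 - <<'E'
from workcell import r
from h import *
o=r.get_obs();rep(o);plan(o,[.5515,-.2150,.237],76.8)
s=r.snapshot("scene");crop(s,220,340,60,200,4,"pics/s1.png")
s=r.snapshot("top");crop(s,350,450,120,245,4,"pics/t1.png")
E
```

```text
t 2.85 pos [ 0.5526 -0.2162  0.2856] jawyaw 76.92 y [ 1.6e-03  6.0e-04 -1.0e+00] z [2.263e-01 9.741e-01 9.000e-04] F [ 0.5  -0.91 -0.36] M [0.02 0.02 0.01] w 0.702
xyz frac [-0.0048  0.1621  0.0028] turn frac [-0.0019  0.0042  0.0029]
```

View pics/s1.png

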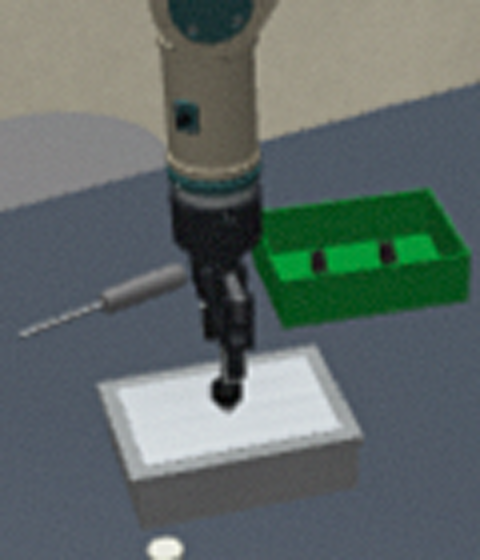

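View pics/t1.png

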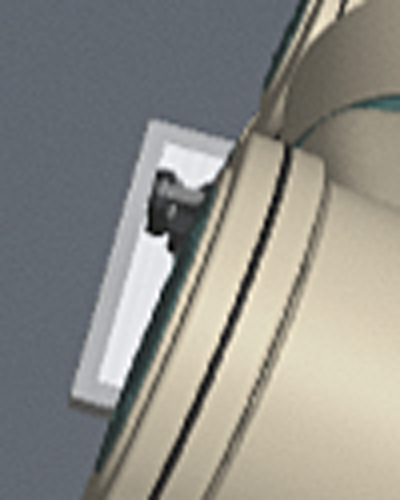

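The fingers are straight above the knob (scene crop (228,390)). Descending.

{"op": "drive_tool", "data": {
  "series": [
    {"xyz":[-0.003,0.05,0.0],"turn":[0,0,0]},
    {"xyz":[-0.003,0.1,0.0],"turn":[0,0,0]},
    {"xyz":[-0.003,0.14,0.0],"turn":[0,0,0]},
    {"xyz":[-0.003,0.16,0.0],"turn":[0,0,0]},
    {"xyz":[-0.003,0.16,0.0],"turn":[0,0,0]}
  ]
}}

```text
t: 3.58
ee_pos: [0.5507, -0.2177, 0.236]
tool_rot: [0.703, -0.702, 0.082, -0.081]
wrist_force: [0.2, 0.3, -0.7]
gripper_width: 0.701
```

{"op": "drive_tool", "data": {
  "series": [
    {"xyz":[0,0,0],"turn":[0,0,0]},
    {"xyz":[0,0,0],"turn":[0,0,0]},
    {"xyz":[0,0,0],"turn":[0,0,0]},
    {"xyz":[0,0,0],"turn":[0,0,0]},
    {"xyz":[0,0,0],"turn":[0,0,0]},
    {"xyz":[0,0,0],"turn":[0,0,0]}
  ],
  "hand": 1
}}

```text
t: 4.32
ee_pos: [0.5511, -0.2177, 0.2374]
tool_rot: [-0.702, 0.702, -0.081, 0.082]
wrist_force: [-0.5, 0.8, 5.6]
gripper_width: 0.333
```

```bash
python3 - <<'E'
from workcell import r
from h import *
o=r.get_obs();rep(o)
E
```

```text
t 4.33 pos [ 0.5511 -0.2177  0.2374] jawyaw 76.78 y [ 1.1e-03 -3.0e-04 -1.0e+00] z [ 0.2288  0.9735 -0.    ] F [-0.53  0.78  5.57] M [0.21 0.19 0.01] w 0.333
```

{"op": "drive_tool", "data": {
  "series": [
    {"xyz":[0,-0.02,0],"turn":[0,0,0]},
    {"xyz":[0,-0.05,0],"turn":[0,0,0]},
    {"xyz":[0,-0.1,0],"turn":[0,0,0]},
    {"xyz":[0,-0.17,0],"turn":[0,0,0]},
    {"xyz":[0,-0.25,0],"turn":[0,0,0]},
    {"xyz":[0,-0.33,0],"turn":[0,0,0]},
    {"xyz":[0,-0.38,0],"turn":[0,0,0]},
    {"xyz":[0,-0.4,0],"turn":[0,0,0]},
    {"xyz":[0,-0.4,0],"turn":[0,0,0]}
  ]
}}

```text
t: 5.45
ee_pos: [0.5507, -0.2176, 0.3567]
tool_rot: [0.702, -0.702, 0.081, -0.081]
wrist_force: [-0.2, 0.1, -2.4]
gripper_width: 0.331
```

```bash
python3 - <<'E'
from workcell import r
from h import *
o=r.get_obs();rep(o);plan(o,[.50,.045,o["ee_pos"][2]],76.8)
s=r.snapshot("scene");crop(s,200,360,60,220,4,"pics/s2.png")
E
```

```text
t 5.45 pos [ 0.5507 -0.2176  0.3567] jawyaw 76.77 y [-1.e-04  1.e-04 -1.e+00] z [0.2288 0.9735 0.    ] F [-0.2   0.13 -2.37] M [ 0.03  0.01 -0.01] w 0.331
xyz frac [-3.649e-01  1.000e-04  8.135e-01] turn frac [-0.0001 -0.0009 -0.0002]
```

View pics/s2.png

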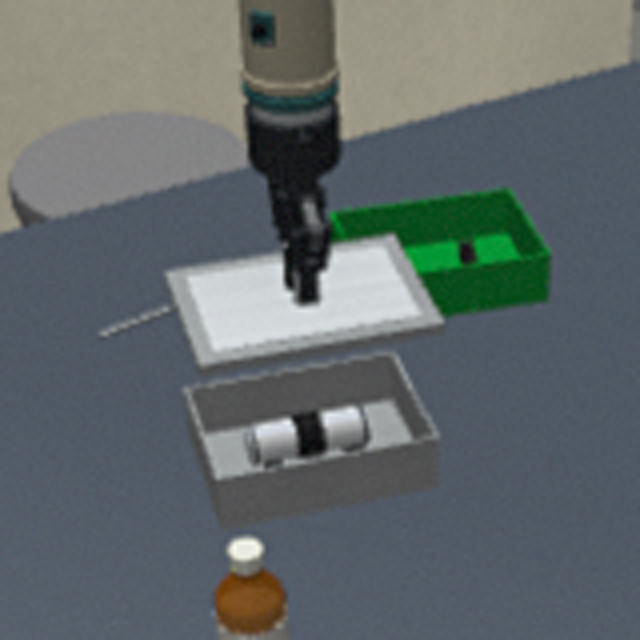

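The lid hangs level (crop (305,300)) and the barrel lies in the cradles (crop (310,432)). Carrying the lid to the free area at (0.50, 0.045).

{"op": "drive_tool", "data": {
  "series": [
    {"xyz":[-0.02,0,0.04],"turn":[0,0,0]},
    {"xyz":[-0.06,0,0.13],"turn":[0,0,0]},
    {"xyz":[-0.12,0,0.26],"turn":[0,0,0]},
    {"xyz":[-0.18,0,0.4],"turn":[0,0,0]},
    {"xyz":[-0.24,0,0.54],"turn":[0,0,0]},
    {"xyz":[-0.3,0,0.67],"turn":[0,0,0]},
    {"xyz":[-0.34,0,0.76],"turn":[0,0,0]},
    {"xyz":[-0.36,0,0.8],"turn":[0,0,0]},
    {"xyz":[-0.365,0,0.813],"turn":[0,0,0]},
    {"xyz":[-0.365,0,0.813],"turn":[0,0,0]}
  ]
}}

```text
t: 6.75
ee_pos: [0.5002, 0.0439, 0.3566]
tool_rot: [-0.702, 0.703, -0.082, 0.082]
wrist_force: [-0.4, -1.0, -2.8]
gripper_width: 0.331
```

```bash
python3 - <<'E'
from workcell import r
from h import *
o=r.get_obs();rep(o)
s=r.snapshot("scene");crop(s,230,400,60,240,3,"pics/s3.png")
s=r.snapshot("top");W=cloud(s);np.savez("top1.npz",**s)
cv2.imwrite("pics/t3.png",s["pixels"][...,::-1])
E
```

```text
t 6.75 pos [0.5002 0.0439 0.3566] jawyaw 76.71 y [ 0.e+00 -7.e-04 -1.e+00] z [ 2.299e-01  9.732e-01 -7.000e-04] F [-0.35 -0.97 -2.78] M [-0.03  0.09  0.01] w 0.331
```

View pics/s3.png

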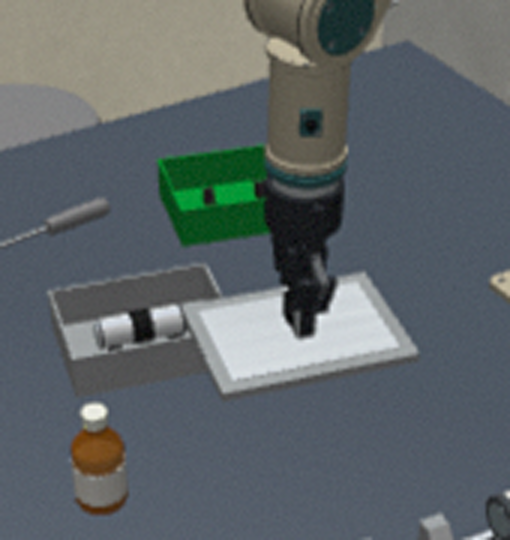

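View pics/t3.png

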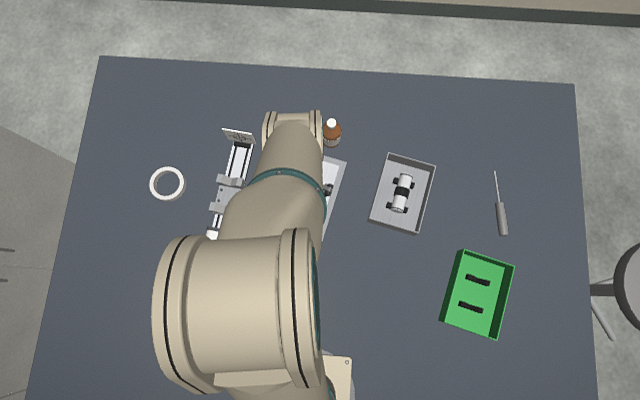

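{"op": "drive_tool", "data": {
  "series": [
    {"xyz":[0,0.04,0],"turn":[0,0,0]},
    {"xyz":[0,0.12,0],"turn":[0,0,0]},
    {"xyz":[0,0.22,0],"turn":[0,0,0]},
    {"xyz":[0,0.32,0],"turn":[0,0,0]},
    {"xyz":[0,0.42,0],"turn":[0,0,0]},
    {"xyz":[0,0.49,0],"turn":[0,0,0]},
    {"xyz":[0,0.53,0],"turn":[0,0,0]},
    {"xyz":[0,0.54,0],"turn":[0,0,0]},
    {"xyz":[0,0.54,0],"turn":[0,0,0]}
  ]
}}

```text
t: 7.98
ee_pos: [0.5003, 0.0447, 0.1949]
tool_rot: [0.702, -0.702, 0.081, -0.082]
wrist_force: [-0.5, -0.5, -1.4]
gripper_width: 0.332
```

{"op": "drive_tool", "data": {
  "series": [
    {"xyz":[0,0.004,0],"turn":[0,0,0]},
    {"xyz":[0,0.008,0],"turn":[0,0,0]},
    {"xyz":[0,0.012,0],"turn":[0,0,0]},
    {"xyz":[0,0.016,0],"turn":[0,0,0]},
    {"xyz":[0,0.018,0],"turn":[0,0,0]},
    {"xyz":[0,0.02,0],"turn":[0,0,0]},
    {"xyz":[0,0.02,0],"turn":[0,0,0]}
  ]
}}

```text
t: 8.85
ee_pos: [0.5, 0.0448, 0.1886]
tool_rot: [-0.702, 0.702, -0.081, 0.081]
wrist_force: [-0.1, 0.6, -2.9]
gripper_width: 0.331
```

{"op": "drive_tool", "data": {
  "series": [
    {"xyz":[0,0.002,0],"turn":[0,0,0]},
    {"xyz":[0,0.004,0],"turn":[0,0,0]},
    {"xyz":[0,0.004,0],"turn":[0,0,0]}
  ]
}}

```text
t: 9.22
ee_pos: [0.5001, 0.0448, 0.1875]
tool_rot: [0.702, -0.702, 0.081, -0.081]
wrist_force: [-0.3, 0.4, -3.2]
gripper_width: 0.331
```

Still carrying the full weight, so I go down in half-millimetre steps.

{"op": "drive_tool", "data": {
  "series": [
    {"xyz":[0,0.002,0],"turn":[0,0,0]},
    {"xyz":[0,0.004,0],"turn":[0,0,0]},
    {"xyz":[0,0.004,0],"turn":[0,0,0]}
  ]
}}

```text
t: 9.6
ee_pos: [0.5, 0.0448, 0.1874]
tool_rot: [0.702, -0.702, 0.081, -0.082]
wrist_force: [-1.6, 0.8, 10.0]
gripper_width: 0.33
```

{"op": "drive_tool", "data": {
  "series": [
    {"xyz":[0,0.002,0],"turn":[0,0,0]},
    {"xyz":[0,0.003,0],"turn":[0,0,0]},
    {"xyz":[0,0.003,0],"turn":[0,0,0]}
  ]
}}

```text
t: 9.98
ee_pos: [0.4999, 0.0447, 0.1873]
tool_rot: [0.703, -0.702, 0.081, -0.082]
wrist_force: [-3.4, -0.1, 19.1]
gripper_width: 0.332
```

The lid is down; the stiffness is about 10 N/mm. Taking off the preload, then opening.

{"op": "drive_tool", "data": {
  "series": [
    {"xyz":[0,-0.005,0],"turn":[0,0,0]},
    {"xyz":[0,-0.005,0],"turn":[0,0,0]}
  ]
}}

```text
t: 10.22
ee_pos: [0.5002, 0.0448, 0.1874]
tool_rot: [0.702, -0.702, 0.081, -0.082]
wrist_force: [-1.8, -0.9, 7.2]
gripper_width: 0.329
```

{"op": "drive_tool", "data": {
  "series": [
    {"xyz":[0,0,0],"turn":[0,0,0]},
    {"xyz":[0,0,0],"turn":[0,0,0]},
    {"xyz":[0,0,0],"turn":[0,0,0]},
    {"xyz":[0,-0.1,0],"turn":[0,0,0]},
    {"xyz":[0,-0.25,0],"turn":[0,0,0]},
    {"xyz":[0,-0.4,0],"turn":[0,0,0]},
    {"xyz":[0,-0.5,0],"turn":[0,0,0]},
    {"xyz":[0,-0.5,0],"turn":[0,0,0]}
  ],
  "hand": -0.6
}}

```text
t: 11.22
ee_pos: [0.5008, 0.0448, 0.339]
tool_rot: [0.703, -0.702, 0.08, -0.083]
wrist_force: [-0.4, 0.2, -0.6]
gripper_width: 0.799
```

```bash
python3 - <<'E'
from workcell import r
from h import *
o=r.get_obs();rep(o)
s=r.snapshot("scene");crop(s,200,430,60,260,3,"pics/s4.png")
W=cloud(s);w=W.reshape(-1,3)
p=w[np.all((w>[.36,-.08,.02])&(w<[.64,.2,.037]),1)];print("lid plate z",np.percentile(p[:,2],[2,50,98]),rect(p))
s=np.load("top1.npz");crop(s,360,445,145,245,6,"pics/t4.png")
W=cloud(s);w=W.reshape(-1,3)
p=w[np.all((w>[.47,-.29,.034])&(w<[.63,-.14,.056]),1)];print("barrel?",len(p),rect(p))
c,b=[],[]
E
```

```text
t 11.22 pos [0.5008 0.0448 0.339 ] jawyaw 76.77 y [ 5.e-03  7.e-04 -1.e+00] z [0.2288 0.9735 0.0018] F [-0.41  0.24 -0.58] M [ 0.03 -0.07 -0.  ] w 0.799
lid plate z [0.02602644 0.03268196 0.03690201] ((501.1969909667969, 51.71342086791992), (26.84706687927246, 21.77236557006836), 27.574939727783203)
barrel? 595 ((552.7994995117188, -216.7655029296875), (158.46047973632812, 112.3801498413086), 66.66911315917969)
```

View pics/s4.png

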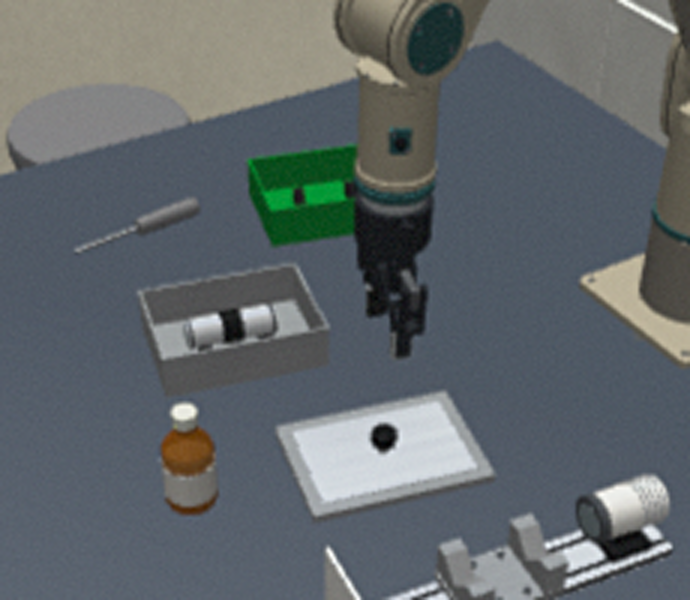

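View pics/t4.png

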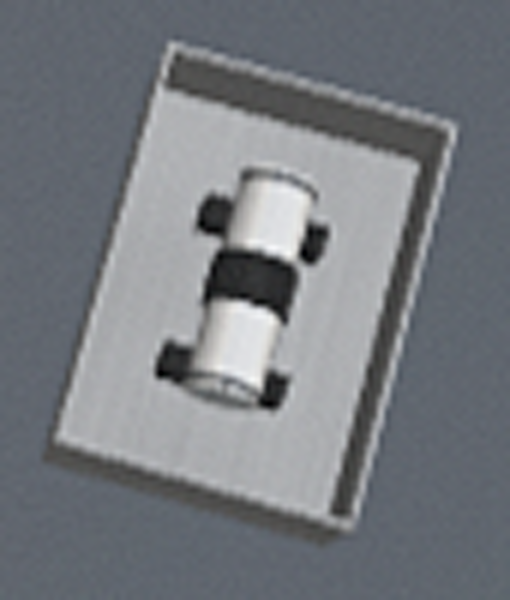

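The lid lies flat (crop (385,460)). The barrel's collar is at top crop (253,286), i.e. image (402,193). Measuring the barrel's axis and centre.

```bash
python3 - <<'E'
from workcell import r
from h import *
for nm in ("top1","live"):
    s=np.load("top1.npz") if nm=="top1" else r.snapshot("scene")
    W=cloud(s);w=W.reshape(-1,3);px=np.array(s["pixels"]).reshape(-1,3).astype(int)
    m=np.all((w>[.48,-.27,.041])&(w<[.63,-.16,.056]),1)
    p=w[m];a=np.radians(-13.2);e=np.array([np.cos(a),np.sin(a)]);n=np.array([-e[1],e[0]])
    q=p[:,:2]-[.552,-.216];l=q@e;t=q@n;k=(abs(t)<.03)&(abs(l)<.07)
    print(nm,k.sum(),"lat",np.percentile(t[k],[1,50,99]),"long",np.percentile(l[k],[0,1,50,99,100]))
    ax=np.linalg.svd((q[k]-q[k].mean(0)))[2][0];print("yaw",np.degrees(np.arctan(ax[1]/ax[0])))
    dark=k&(px[m].sum(1)<200);print("collar",dark.sum(),np.median(l[dark]),l[dark].min(),l[dark].max(),t[dark].min(),t[dark].max(),"zmax",p[k][:,2].max())
    p=w[(w[:,2]>.052)&(w[:,2]<.066)&(w[:,0]>.42)&(w[:,0]<.68)&(w[:,1]>-.35)&(w[:,1]<-.08)];print("tray rim",rect(p))
o=r.get_obs();rep(o);plan(o,[.552,-.2165,.339],76.8)
E
```

```text
top1 418 lat [-0.01590433  0.0015168   0.01686921] long [-0.05288315 -0.05181386  0.00113192  0.05705105  0.05875026]
yaw -13.00016730570126
collar 98 0.0008574441100503219 -0.01007950652287041 0.013644244146743346 -0.01727761704708181 0.01856230445963627 zmax 0.05471244023161814
tray rim ((552.0753173828125, -215.8433380126953), (140.56092834472656, 202.16305541992188), 76.87226867675781)
live 171 lat [-0.01041391  0.00851497  0.02203489] long [-0.05538409 -0.05381075  0.00126729  0.05435664  0.0546158 ]
yaw -13.580196614160293
collar 39 0.0005863959121457609 -0.009615644624812339 0.010998647787131407 -0.008851034202411286 0.02432559974565944 zmax 0.05552580800223916
tray rim ((550.0325317382812, -211.7000732421875), (151.38882446289062, 200.41883850097656), 77.22661590576172)
t 11.32 pos [0.4997 0.0448 0.3365] jawyaw 76.78 y [-5.e-04  0.e+00 -1.e+00] z [ 2.287e-01  9.735e-01 -1.000e-04] F [-0.15 -0.86  0.06] M [ 0.    0.02 -0.  ] w 0.801
xyz frac [ 0.3688 -0.0083 -0.8081] turn frac [ 0.0002 -0.0007 -0.001 ]
```

{"op": "drive_tool", "data": {
  "series": [
    {"xyz":[0.1,0,-0.2],"turn":[0,0,0]},
    {"xyz":[0.18,0,-0.4],"turn":[0,0,0]},
    {"xyz":[0.28,0,-0.6],"turn":[0,0,0]},
    {"xyz":[0.35,0,-0.76],"turn":[0,0,0]},
    {"xyz":[0.372,0,-0.807],"turn":[0,0,0]},
    {"xyz":[0.372,0.1,-0.807],"turn":[0,0,0]},
    {"xyz":[0.372,0.22,-0.807],"turn":[0,0,0]},
    {"xyz":[0.372,0.25,-0.807],"turn":[0,0,0]},
    {"xyz":[0.372,0.25,-0.807],"turn":[0,0,0]}
  ]
}}

```text
t: 12.45
ee_pos: [0.5532, -0.2157, 0.2611]
tool_rot: [0.703, -0.702, 0.082, -0.08]
wrist_force: [0.1, 0.2, 0.5]
gripper_width: 0.798
```

```bash
python3 - <<'E'
from workcell import r
from h import *
o=r.get_obs();rep(o);plan(o,[.553,-.2165,.187],76.8)
s=r.snapshot("scene");crop(s,220,330,60,200,4,"pics/s5.png")
E
```

```text
t 12.45 pos [ 0.5532 -0.2157  0.2611] jawyaw 76.82 y [-0.002  0.001 -1.   ] z [2.281e-01 9.736e-01 5.000e-04] F [0.13 0.19 0.5 ] M [ 0.01 -0.03 -0.02] w 0.798
xyz frac [ 0.0006  0.2469 -0.0027] turn frac [-0.001   0.0006 -0.0044]
```

View pics/s5.png

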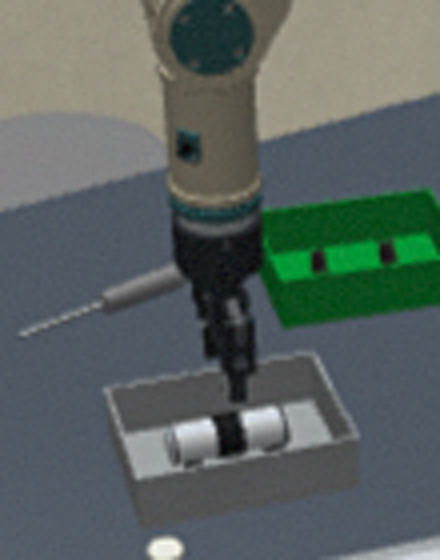

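The fingers are above the collar (finger (238,390), collar (230,432)). Descending and closing.

{"op": "drive_tool", "data": {
  "series": [
    {"xyz":[0,0.06,0],"turn":[0,0,0]},
    {"xyz":[0,0.12,0],"turn":[0,0,0]},
    {"xyz":[0,0.18,0],"turn":[0,0,0]},
    {"xyz":[0,0.22,0],"turn":[0,0,0]},
    {"xyz":[0,0.245,0],"turn":[0,0,0]},
    {"xyz":[0,0.245,0],"turn":[0,0,0]}
  ]
}}

```text
t: 13.25
ee_pos: [0.5532, -0.2163, 0.1878]
tool_rot: [0.702, -0.702, 0.082, -0.081]
wrist_force: [0.1, 0.1, -0.3]
gripper_width: 0.797
```

{"op": "drive_tool", "data": {
  "series": [
    {"xyz":[0,0,0],"turn":[0,0,0]},
    {"xyz":[0,0,0],"turn":[0,0,0]},
    {"xyz":[0,0,0],"turn":[0,0,0]},
    {"xyz":[0,0,0],"turn":[0,0,0]},
    {"xyz":[0,0,0],"turn":[0,0,0]},
    {"xyz":[0,0,0],"turn":[0,0,0]}
  ],
  "hand": 1
}}

```text
t: 14.0
ee_pos: [0.5534, -0.2172, 0.1894]
tool_rot: [-0.702, 0.703, -0.081, 0.082]
wrist_force: [-1.8, -2.3, 6.5]
gripper_width: 0.45
```

```bash
python3 - <<'E'
from workcell import r
from h import *
rep(r.get_obs())
E
```

```text
t 14.0 pos [ 0.5534 -0.2172  0.1894] jawyaw 76.75 y [ 0.0011 -0.0013 -1.    ] z [ 0.2292  0.9734 -0.001 ] F [-1.78 -2.32  6.48] M [-0.36  0.33  0.04] w 0.45
```

{"op": "drive_tool", "data": {
  "series": [
    {"xyz":[0,-0.02,0],"turn":[0,0,0]},
    {"xyz":[0,-0.06,0],"turn":[0,0,0]},
    {"xyz":[0,-0.12,0],"turn":[0,0,0]},
    {"xyz":[0,-0.2,0],"turn":[0,0,0]},
    {"xyz":[0,-0.3,0],"turn":[0,0,0]},
    {"xyz":[0,-0.4,0],"turn":[0,0,0]},
    {"xyz":[0,-0.48,0],"turn":[0,0,0]},
    {"xyz":[0,-0.5,0],"turn":[0,0,0]},
    {"xyz":[0,-0.5,0],"turn":[0,0,0]}
  ]
}}

```text
t: 15.12
ee_pos: [0.5531, -0.2163, 0.3387]
tool_rot: [0.702, -0.702, 0.081, -0.082]
wrist_force: [-0.9, 0.9, -2.3]
gripper_width: 0.448
```

```bash
python3 - <<'E'
from workcell import r
from h import *
o=r.get_obs();rep(o);plan(o,[.511,.273,.337],83.3)
s=r.snapshot("scene");crop(s,220,330,60,200,4,"pics/s6.png")
W=cloud(s);w=W.reshape(-1,3)
p=w[np.all((w>[.46,-.3,.15])&(w<[.64,-.14,.215]),1)];print(len(p));q=p
a=np.radians(-13.2);e=np.array([np.cos(a),np.sin(a)]);l=(p[:,:2]-o["ee_pos"][:2])@e
print("long ext",np.percentile(l,[0,1,50,99,100]));
for lo,hi in((-.06,-.02),(.02,.06)):
  k=(l>lo)&(l<hi);print(k.sum(),p[k][:,2].max(),p[k][:,2].mean())
E
```

```text
t 15.12 pos [ 0.5531 -0.2163  0.3387] jawyaw 76.78 y [ 4.e-04 -0.e+00 -1.e+00] z [2.286e-01 9.735e-01 1.000e-04] F [-0.91  0.88 -2.31] M [-0.   -0.   -0.03] w 0.448
xyz frac [-0.5097  0.0056  1.5556] turn frac [-1.000e-04 -2.275e-01  8.000e-04]
342
long ext [-0.05844507 -0.05589761  0.00787902  0.05319437  0.05388758]
102 0.2009992671933699 0.18785018386147323
115 0.20232906472503343 0.18789677540874605
```

View pics/s6.png

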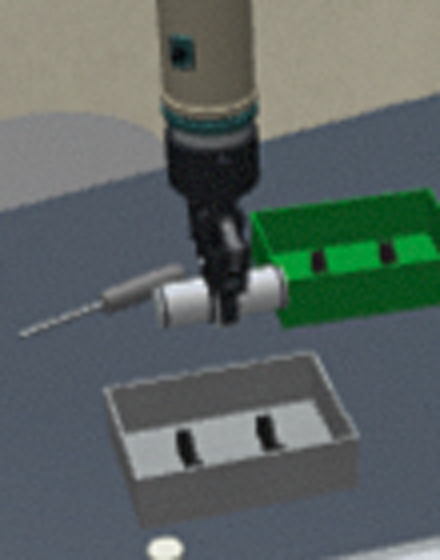

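The barrel is held level and centred (crop (225,297)), and the tray is empty. Moving to above the V-block in two calls.

{"op": "drive_tool", "data": {
  "series": [
    {"xyz":[-0.02,0,0.06],"turn":[0,-0.01,0]},
    {"xyz":[-0.06,0,0.18],"turn":[0,-0.03,0]},
    {"xyz":[-0.11,0,0.34],"turn":[0,-0.05,0]},
    {"xyz":[-0.17,0,0.52],"turn":[0,-0.08,0]},
    {"xyz":[-0.23,0,0.7],"turn":[0,-0.1,0]},
    {"xyz":[-0.29,0,0.88],"turn":[0,-0.13,0]},
    {"xyz":[-0.33,0,1.0],"turn":[0,-0.15,0]}
  ]
}}

```text
t: 16.05
ee_pos: [0.5239, 0.1028, 0.3376]
tool_rot: [0.706, -0.705, 0.054, -0.052]
wrist_force: [0.1, -0.6, -2.4]
gripper_width: 0.449
```

```bash
python3 - <<'E'
from workcell import r
from h import *
o=r.get_obs();rep(o);plan(o,[.511,.273,.3],83.3)
E
```

```text
t 16.05 pos [0.5239 0.1028 0.3376] jawyaw 81.36 y [-0.0024  0.0016 -1.    ] z [0.1502 0.9887 0.0012] F [ 0.06 -0.62 -2.44] M [-0.01  0.   -0.02] w 0.449
xyz frac [-0.1272  0.1263  0.5542] turn frac [-0.0024 -0.0676 -0.0052]
```

{"op": "drive_tool", "data": {
  "series": [
    {"xyz":[-0.04,0,0.16],"turn":[0,-0.02,0]},
    {"xyz":[-0.08,0,0.32],"turn":[0,-0.04,0]},
    {"xyz":[-0.11,0,0.46],"turn":[0,-0.06,0]},
    {"xyz":[-0.13,0,0.54],"turn":[0,-0.07,0]},
    {"xyz":[-0.137,0,0.568],"turn":[0,-0.075,0]},
    {"xyz":[-0.137,0.1,0.568],"turn":[0,-0.075,0]},
    {"xyz":[-0.137,0.1,0.568],"turn":[0,-0.075,0]},
    {"xyz":[-0.137,0.1,0.568],"turn":[0,-0.075,0]},
    {"xyz":[-0.137,0.1,0.568],"turn":[0,-0.075,0]}
  ]
}}

```text
t: 17.18
ee_pos: [0.5119, 0.2727, 0.3094]
tool_rot: [0.706, -0.706, 0.042, -0.043]
wrist_force: [1.1, 0.1, -2.0]
gripper_width: 0.448
```

```bash
python3 - <<'E'
from workcell import r
from h import *
o=r.get_obs();rep(o);plan(o,[.511,.273,.25],83.3)
s=r.snapshot("scene");np.savez("scene6.npz",**s);crop(s,290,440,140,290,5,"pics/s7.png")
s=r.snapshot("top");np.savez("top6.npz",**s);crop(s,180,280,110,270,4,"pics/t7.png")
E
```

```text
t 17.18 pos [0.5119 0.2727 0.3094] jawyaw 83.17 y [ 1.4e-03  7.0e-04 -1.0e+00] z [1.189e-01 9.929e-01 8.000e-04] F [ 1.09  0.14 -2.  ] M [-0.02  0.01  0.01] w 0.448
xyz frac [-0.0032  0.1979  0.0005] turn frac [-0.0017 -0.0046  0.0026]
```

View pics/s7.png

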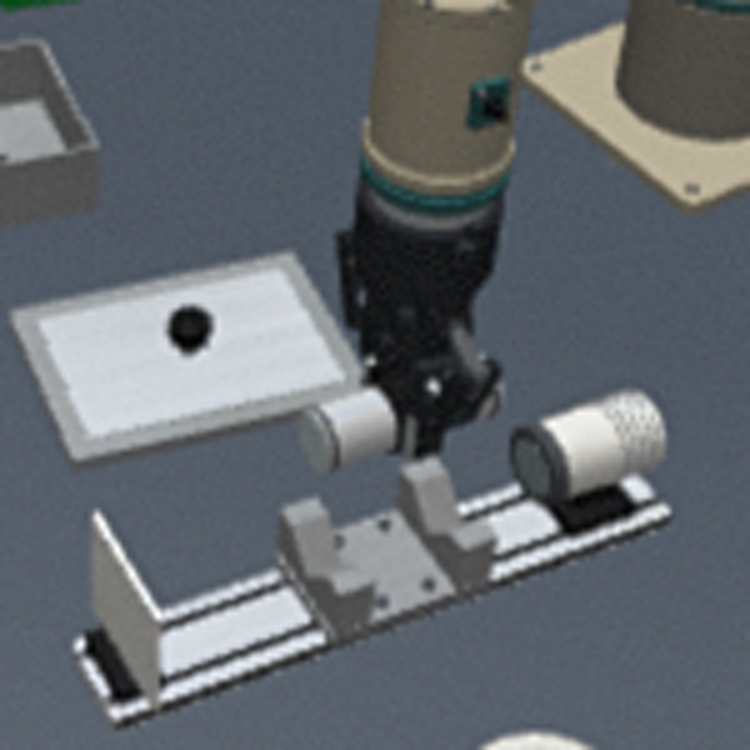

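View pics/t7.png

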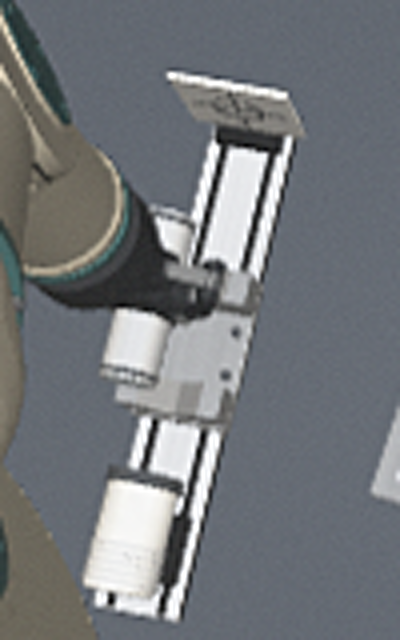

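```bash
python3 - <<'E'
from h import *
from scipy.optimize import least_squares
a=np.radians(-6.75);e=np.array([np.cos(a),np.sin(a)]);n=np.array([-e[1],e[0]])
c0=np.array([.511,.273]);TC=np.array([.5119,.2727])
for v,b in(("top0","top6"),("scene0","scene6")):
    W=cloud(np.load(v+".npz")).reshape(-1,3);q=W[:,:2]-c0;l=q@e;t=q@n;z=W[:,2]
    # long extents of saddle
    k=(abs(l)<.075)&(abs(t)<.045)&(z>.035)&(z<.068);print(v,"saddle long",np.percentile(l[k],[1,99]),"t",np.percentile(t[k],[1,99]))
    k=(abs(abs(l)-.041)<.009)&(abs(t)<.019)&(z>.042)&(z<.058)
    for sg in(1,-1):
        kk=k&(sg*t>0);print(" face",sg,kk.sum(), "t0 est",np.median(t[kk]-sg*(z[kk]-.0385)) if kk.sum() else None, "zmean",z[kk].mean() if kk.sum() else None)
    W=cloud(np.load(b+".npz")).reshape(-1,3);q=W[:,:2]-TC;l=q@e;t=q@n;z=W[:,2]
    k=(abs(l)>.02)&(abs(l)<.052)&(abs(t)<.025)&(z>.125)&(z<.185)
    f=lambda x:np.hypot(t[k]-x[0]-x[2]*l[k],z[k]-x[1])-.018
    r_=least_squares(f,[0,.155,0],loss="soft_l1",f_scale=.002);print(b,"barrel rel TCP: lat,z,slope",r_.x,k.sum(),np.abs(r_.fun).mean())
    k=(abs(l)<.08)&(abs(t)<.025)&(z>.13)&(z<.18);print(" long ext",np.percentile(l[k],[0,1,99,100]))
    # yaw of rail via lamp/screen
E
```

```text
top0 saddle long [-0.05264848  0.05325545] t [-0.03573348  0.03625053]
 face 1 81 t0 est 0.0011159660877767506 zmean 0.048896568265845416
 face -1 51 t0 est 0.00018579700487435583 zmean 0.050038915334386556
top6 barrel rel TCP: lat,z,slope [ 0.00126517  0.15142189 -0.00015763] 261 0.0011803763882793545
 long ext [-0.05412989 -0.05390635  0.0557275   0.05732774]
scene0 saddle long [-0.05606228  0.05141102] t [-0.03355547  0.03863425]
 face 1 19 t0 est 0.000930486580142699 zmean 0.04670964510008364
 face -1 86 t0 est 0.0012741905664526436 zmean 0.049365402182374424
scene6 barrel rel TCP: lat,z,slope [ 0.00168878  0.1522454  -0.00165801] 160 0.0013185615182478311
 long ext [-0.05785663 -0.05453597  0.05507787  0.05537176]
```

Both cameras agree that relative to the V the barrel is about 2 mm too far along +x and about 0.5 mm too far along +y, so I correct that on the way down.

{"op": "drive_tool", "data": {
  "series": [
    {"xyz":[-0.007,0.03,-0.002],"turn":[0,-0.003,0]},
    {"xyz":[-0.007,0.09,-0.002],"turn":[0,-0.003,0]},
    {"xyz":[-0.007,0.15,-0.002],"turn":[0,-0.003,0]},
    {"xyz":[-0.007,0.2,-0.002],"turn":[0,-0.003,0]},
    {"xyz":[-0.007,0.23,-0.002],"turn":[0,-0.003,0]},
    {"xyz":[-0.007,0.25,-0.002],"turn":[0,-0.003,0]},
    {"xyz":[-0.007,0.25,-0.002],"turn":[0,-0.003,0]},
    {"xyz":[-0.007,0.25,-0.002],"turn":[0,-0.003,0]}
  ]
}}

```text
t: 18.27
ee_pos: [0.5095, 0.2728, 0.2339]
tool_rot: [0.706, -0.706, 0.041, -0.042]
wrist_force: [0.2, -0.3, -1.8]
gripper_width: 0.448
```

```bash
python3 - <<'E'
from workcell import r
from h import *
o=r.get_obs();rep(o);plan(o,[.5095,.2727,.2215],83.25)
s=r.snapshot("scene");crop(s,290,440,140,290,5,"pics/s8.png")
s=r.snapshot("top");crop(s,180,280,110,270,4,"pics/t8.png")
E
```

```text
t 18.27 pos [0.5095 0.2728 0.2339] jawyaw 83.3 y [ 8.e-04  5.e-04 -1.e+00] z [1.166e-01 9.932e-01 6.000e-04] F [ 0.21 -0.27 -1.84] M [ 0.    0.03 -0.03] w 0.448
xyz frac [ 0.      0.0412 -0.0002] turn frac [-0.0012  0.0019  0.0016]
```

View pics/s8.png

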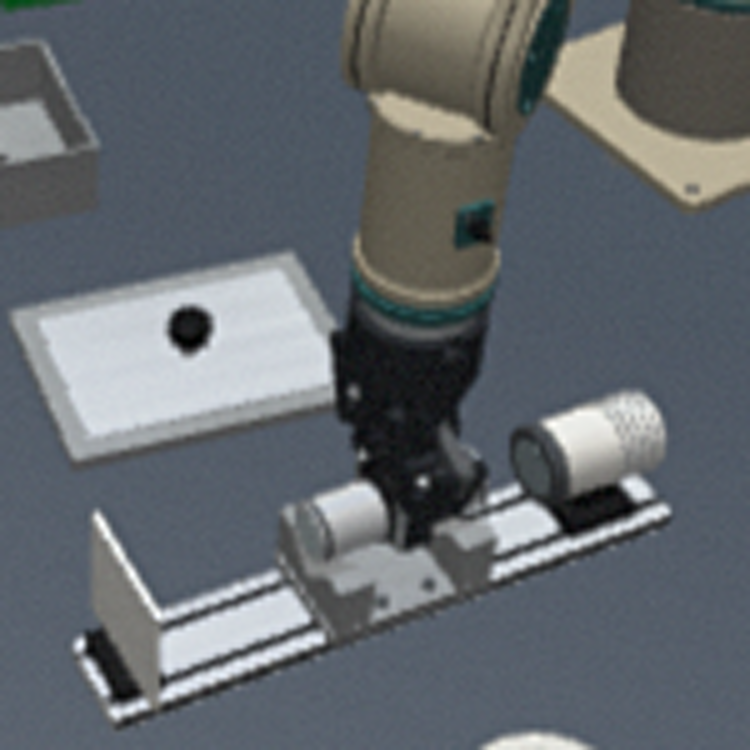

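View pics/t8.png

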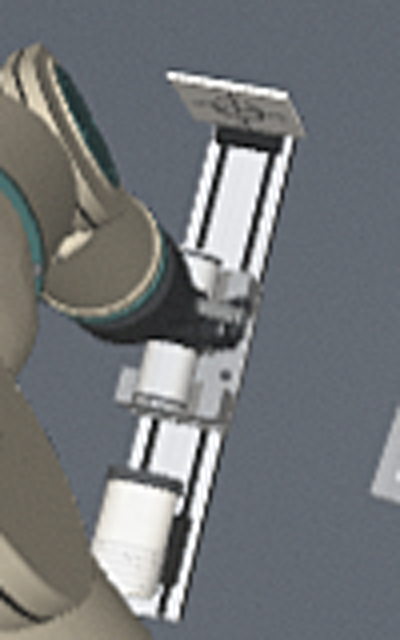

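The barrel hangs centred just over the saddles (scene crop: near end (310,530); top crop: (165,375)). Going down slowly to contact.

{"op": "drive_tool", "data": {
  "series": [
    {"xyz":[0,0.006,0],"turn":[0,0,0]},
    {"xyz":[0,0.012,0],"turn":[0,0,0]},
    {"xyz":[0,0.018,0],"turn":[0,0,0]},
    {"xyz":[0,0.024,0],"turn":[0,0,0]},
    {"xyz":[0,0.028,0],"turn":[0,0,0]},
    {"xyz":[0,0.03,0],"turn":[0,0,0]},
    {"xyz":[0,0.03,0],"turn":[0,0,0]}
  ]
}}

```text
t: 19.25
ee_pos: [0.5092, 0.2726, 0.2244]
tool_rot: [-0.706, 0.706, -0.041, 0.041]
wrist_force: [-0.4, 1.2, -1.7]
gripper_width: 0.446
```

{"op": "drive_tool", "data": {
  "series": [
    {"xyz":[0,0.003,0],"turn":[0,0,0]},
    {"xyz":[0,0.005,0],"turn":[0,0,0]},
    {"xyz":[0,0.006,0],"turn":[0,0,0]},
    {"xyz":[0,0.006,0],"turn":[0,0,0]}
  ]
}}

```text
t: 19.75
ee_pos: [0.5092, 0.2726, 0.2226]
tool_rot: [-0.706, 0.706, -0.041, 0.041]
wrist_force: [0.5, 0.3, -3.0]
gripper_width: 0.446
```

{"op": "drive_tool", "data": {
  "series": [
    {"xyz":[0,0.001,0],"turn":[0,0,0]},
    {"xyz":[0,0.002,0],"turn":[0,0,0]},
    {"xyz":[0,0.003,0],"turn":[0,0,0]},
    {"xyz":[0,0.003,0],"turn":[0,0,0]}
  ]
}}

```text
t: 20.25
ee_pos: [0.5092, 0.2726, 0.2217]
tool_rot: [-0.706, 0.706, -0.041, 0.041]
wrist_force: [-0.1, -0.7, -1.6]
gripper_width: 0.444
```

{"op": "drive_tool", "data": {
  "series": [
    {"xyz":[0,0.001,0],"turn":[0,0,0]},
    {"xyz":[0,0.002,0],"turn":[0,0,0]},
    {"xyz":[0,0.003,0],"turn":[0,0,0]},
    {"xyz":[0,0.003,0],"turn":[0,0,0]}
  ]
}}

```text
t: 20.75
ee_pos: [0.5093, 0.2727, 0.2214]
tool_rot: [0.706, -0.706, 0.041, -0.041]
wrist_force: [-1.9, -0.8, 4.9]
gripper_width: 0.449
```

{"op": "drive_tool", "data": {
  "series": [
    {"xyz":[0,0.001,0],"turn":[0,0,0]},
    {"xyz":[0,0.002,0],"turn":[0,0,0]},
    {"xyz":[0,0.002,0],"turn":[0,0,0]}
  ]
}}

```text
t: 21.12
ee_pos: [0.5093, 0.2727, 0.2214]
tool_rot: [0.706, -0.706, 0.041, -0.041]
wrist_force: [-3.4, -1.2, 9.9]
gripper_width: 0.445
```

Contact, with the load rising evenly. I press a little more and ease the 3 N of lengthwise push.

{"op": "drive_tool", "data": {
  "series": [
    {"xyz":[-0.001,0.001,0],"turn":[0,0,0]},
    {"xyz":[-0.001,0.0015,0],"turn":[0,0,0]},
    {"xyz":[-0.001,0.0015,0],"turn":[0,0,0]},
    {"xyz":[-0.001,0.0015,0],"turn":[0,0,0]}
  ]
}}

```text
t: 21.62
ee_pos: [0.5091, 0.2727, 0.2214]
tool_rot: [0.706, -0.706, 0.041, -0.042]
wrist_force: [-2.9, -1.7, 12.5]
gripper_width: 0.448
```

```bash
python3 - <<'E'
from workcell import r
from h import *
rep(r.get_obs())
a=np.radians(-6.75);e=np.array([np.cos(a),np.sin(a)]);n=np.array([-e[1],e[0]])
from scipy.optimize import least_squares
for nm in("scene","top"):
    s=r.snapshot(nm);rep(r.get_obs())
    if nm=="scene":crop(s,290,440,140,290,5,"pics/s9.png")
    else:crop(s,180,280,110,270,4,"pics/t9.png")
    W=cloud(s).reshape(-1,3);q=W[:,:2]-[.511,.273];l=q@e;t=q@n;z=W[:,2]
    k=(abs(l)>.02)&(abs(l)<.053)&(abs(t)<.02)&(z>.064)&(z<.09)
    f=lambda x:np.hypot(t[k]-x[0]-x[2]*l[k],z[k]-x[1]-x[3]*l[k])-.018
    x=least_squares(f,[0,.064,0,0],loss="soft_l1",f_scale=.002).x
    k=(abs(l)<.07)&(abs(t)<.012)&(z>.066)&(z<.084);print(nm,"lat,z,yawslope,pitchslope",x.round(4),k.sum(),"long",np.percentile(l[k],[0,1,99,100]).round(4))
    k=(abs(l)<.075)&(abs(t)>.023)&(abs(t)<.034)&(z>.05)&(z<.066);print(" saddle tops long",np.percentile(l[k],[1,99]).round(4))
E
```

```text
t 21.62 pos [0.5091 0.2727 0.2214] jawyaw 83.3 y [ 1.e-03  6.e-04 -1.e+00] z [1.167e-01 9.932e-01 7.000e-04] F [-2.92 -1.69 12.49] M [-0.39  0.64  0.07] w 0.448
t 21.68 pos [0.5092 0.2727 0.2214] jawyaw 83.29 y [ 1.e-03  6.e-04 -1.e+00] z [1.168e-01 9.932e-01 7.000e-04] F [-3.03 -0.98 13.36] M [-0.38  0.63  0.03] w 0.449
scene lat,z,yawslope,pitchslope [ 0.0002  0.0651  0.0447 -0.0429] 124 long [-0.058  -0.057   0.0537  0.0544]
 saddle tops long [-0.0542  0.0504]
t 21.73 pos [0.5091 0.2727 0.2214] jawyaw 83.3 y [ 1.e-03  5.e-04 -1.e+00] z [1.167e-01 9.932e-01 6.000e-04] F [-2.37 -1.7  13.02] M [-0.37  0.6  -0.01] w 0.452
top lat,z,yawslope,pitchslope [0.0006 0.0635 0.0047 0.0033] 182 long [-0.0559 -0.0554  0.0542  0.0553]
 saddle tops long [-0.0527  0.0525]
```

View pics/s9.png

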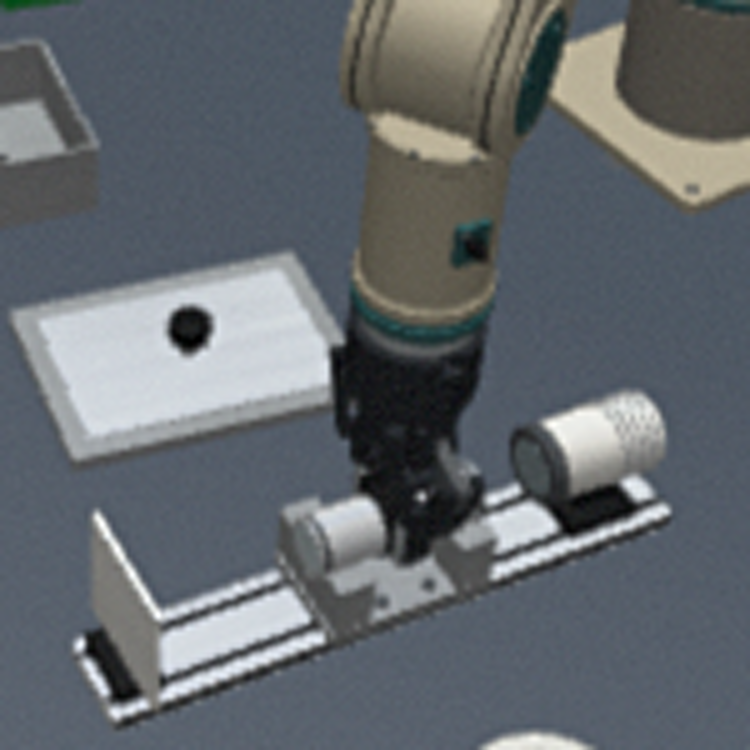

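View pics/t9.png

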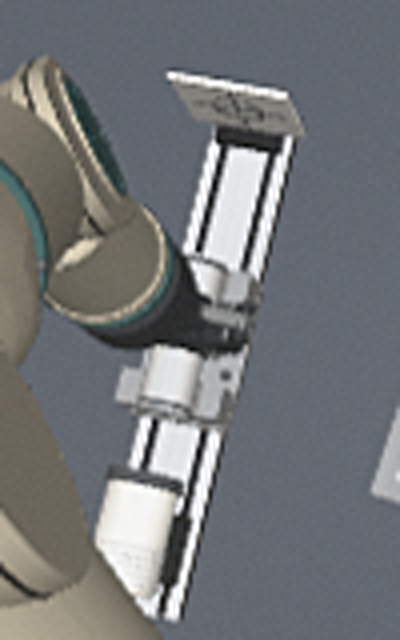

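The barrel is seated and centred within 0.5 mm lengthwise, with its axis at about 64 mm. I trim the residual sideways push (Fx -3, Fy -1.5) so the press is straight down.

{"op": "drive_tool", "data": {
  "series": [
    {"xyz":[-0.001,0.0,-0.0005],"turn":[0,0,0]},
    {"xyz":[-0.002,0.0005,-0.001],"turn":[0,0,0]},
    {"xyz":[-0.002,0.0005,-0.001],"turn":[0,0,0]},
    {"xyz":[-0.002,0.0005,-0.001],"turn":[0,0,0]},
    {"xyz":[-0.002,0.0005,-0.001],"turn":[0,0,0]}
  ]
}}

```text
t: 22.35
ee_pos: [0.5089, 0.2726, 0.2213]
tool_rot: [0.706, -0.705, 0.041, -0.042]
wrist_force: [-1.6, -1.6, 12.6]
gripper_width: 0.446
```

```bash
python3 - <<'E'
from workcell import r
from h import *
for i in range(5):
    r.snapshot("top");rep(r.get_obs())
E
```

```text
t 22.4 pos [0.5089 0.2725 0.2213] jawyaw 83.3 y [ 0.0021  0.001  -1.    ] z [0.1167 0.9932 0.0013] F [-0.79 -1.72 12.45] M [-0.36  0.41 -0.02] w 0.449
t 22.45 pos [0.5089 0.2726 0.2214] jawyaw 83.3 y [ 0.0022  0.0011 -1.    ] z [0.1167 0.9932 0.0014] F [-1.97 -1.93 12.69] M [-0.32  0.44 -0.03] w 0.45
t 22.5 pos [0.509  0.2726 0.2214] jawyaw 83.3 y [ 0.0022  0.0011 -1.    ] z [0.1167 0.9932 0.0014] F [-2.3  -1.84 12.87] M [-0.28  0.45 -0.03] w 0.449
t 22.55 pos [0.5089 0.2726 0.2213] jawyaw 83.3 y [ 0.0022  0.0011 -1.    ] z [0.1168 0.9932 0.0013] F [-2.38 -0.94 12.39] M [-0.32  0.4  -0.05] w 0.454
t 22.6 pos [0.5089 0.2726 0.2214] jawyaw 83.29 y [ 0.0022  0.0011 -1.    ] z [0.1168 0.9932 0.0013] F [-1.81 -1.05 12.3 ] M [-0.31  0.45  0.  ] w 0.449
```

{"op": "drive_tool", "data": {
  "series": [
    {"xyz":[0,0.0005,0],"turn":[0,0,0]},
    {"xyz":[0,0.0005,0],"turn":[0,0,0]},
    {"xyz":[0,0.0005,0],"turn":[0,0,0]},
    {"xyz":[0,0.0005,0],"turn":[0,0,0]}
  ]
}}

```text
t: 23.1
ee_pos: [0.5089, 0.2726, 0.2213]
tool_rot: [0.706, -0.705, 0.041, -0.042]
wrist_force: [-2.3, -0.7, 13.2]
gripper_width: 0.447
```

```bash
python3 - <<'E'
from workcell import r
from h import *
rep(r.get_obs())
s=r.snapshot("scene");cv2.imwrite("pics/s10.png",s["pixels"][...,::-1])
w=cloud(s).reshape(-1,3);p=w[np.all((w>[.38,-.05,.02])&(w<[.62,.145,.042]),1)]
A=np.c_[p[:,:2],np.ones(len(p))];c=np.linalg.lstsq(A,p[:,2],rcond=None)[0];print("lid plane slope",c[:2].round(4),"z",np.median(p[:,2]));rep(r.get_obs())
E
```

```text
t 23.1 pos [0.5089 0.2726 0.2213] jawyaw 83.3 y [ 0.0022  0.0011 -1.    ] z [0.1167 0.9932 0.0013] F [-2.27 -0.67 13.17] M [-0.32  0.48 -0.02] w 0.447
lid plane slope [-0.1128 -0.3443] z 0.037046875481444475
t 23.15 pos [0.5089 0.2726 0.2213] jawyaw 83.29 y [ 0.0022  0.0011 -1.    ] z [0.1168 0.9932 0.0013] F [-2.77 -1.25 14.15] M [-0.34  0.5   0.01] w 0.451
```

View pics/s10.png

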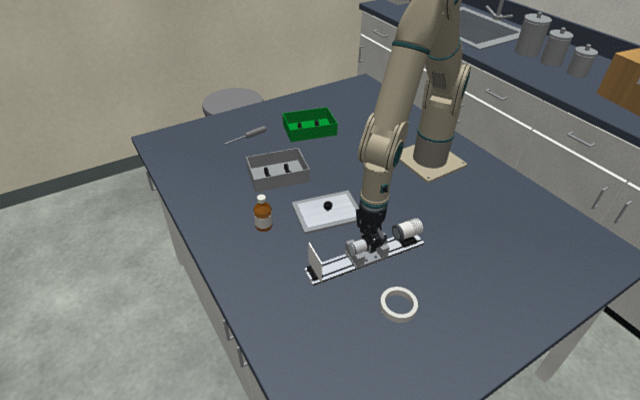

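That plane fit only caught the knob, because the plate's top sits at 11 mm. I refit it and hand in if it is flat.

```bash
python3 - <<'E'
from workcell import r
from h import *
s=r.snapshot("scene");w=cloud(s).reshape(-1,3)
p=w[np.all((w>[.42,-.01,.005])&(w<[.58,.10,.02]),1)]
A=np.c_[p[:,:2],np.ones(len(p))];c=np.linalg.lstsq(A,p[:,2],rcond=None)[0];print(len(p),"lid slope",c[:2].round(4),"z",np.median(p[:,2]));rep(r.get_obs())
if abs(c[:2]).max()<.03: print("finish",r.finish_job())
E
```

```text
1008 lid slope [-0.0004  0.0015] z 0.011773371772041075
t 23.2 pos [0.5089 0.2726 0.2213] jawyaw 83.29 y [ 0.0022  0.0011 -1.    ] z [0.1168 0.9932 0.0014] F [-1.48 -1.55 13.68] M [-0.34  0.48 -0.05] w 0.446
the job is handed in; nothing more can be done
finish None
```

I set the lid down on the counter, laid the lens barrel in the V-block with its collar in the gap, and handed the job in at 23.2 s with the gripper still holding and pressing the barrel.

**Lid:** it lies flat and right way up. The plane fit gives a slope under 0.2% and the plate top at about 12 mm, where 11 mm is expected. While setting it down I briefly pressed it onto the counter with about 19 N, then eased off before releasing.

**Barrel:** it is centred lengthwise on the saddles to about 0.5 mm in both cameras, with its axis at 63.5–65 mm (64 mm nominal).

**Press:** the wrist reads about 13.7 N downward. With the barrel's weight, that puts roughly 16 N on the V-block.

**Bystanders:** the bottle, tape roll and screwdriver look unmoved in the last picture.

**Checks that disagreed:**
- The scene camera's fit of the seated barrel showed a yaw and pitch slope of about 4%, while the clearer top view showed under 0.5%. I trusted the top view.
- A sideways push of 1.5–2.5 N remained after I tried to trim it. The wrist moment suggests the two saddles are loaded somewhat unevenly.
- That both sloping faces are bearing is inferred from the small sideways force; I did not see it directly.

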